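# Count along the divider rail and push the furniture foot into the third gap

## Robot

A 6-joint arm with a two-finger parallel gripper is mounted at the origin on the work surface. World frame = base frame: x ahead of the robot, y to its left, z up, the work surface at z = 0. Lengths are in m, angles in degrees, forces in N, time in s.
With the tool pointing down it reaches from about 0.375 to 0.9 m from the base axis. Payload 3.1 kg.
Tool frame: the origin (TCP) lies at the very end of the fingers, on their centre line; the grasp point (between the pads) lies behind it (bot.grip_depth is the z of the grasp point in the tool frame, in m); z points along the fingers, y is the direction in which the jaws open and shut (so a half turn about z gives the same grasp; the last joint's range is limited). The gripper opens to 87 mm and grips with 3 to 60 N. Pads are 19 mm wide; open, the fingers measure 117 mm over their backs; the gripper's body (75 mm by 190 mm) begins 51 mm behind the grasp point.
Start: joints at [-76.576, 30.224, 82.088, -0, 67.689, -10.227], TCP at [0.251, -0.572, 0.223] pointing down, gripper open.
Joint ranges: [-176.69, 176.69], [-43.24, 126.21], [12.49, 139.97], [-82, 262], [0, 151.66], [-163.58, 163.58]. Speed limits (degrees/s): [159.86, 159.86, 180, 180, 180, 180].

## Interface

Orientations are given as a 3x3 rotation matrix whose columns are the frame's x, y, z axes.
In Python, from rig import bot, vision gives the robot as it stands. The module is installed in compiled form; this text tells all that it offers.
- The arm moves only by the shell command python3 -m jog 'ROWS'. ROWS is JSON, a list of rows, each a list of 3 entries, a list of its own where there are three numbers: the shift along the tool's x, y, z in mm, then the turn, a rotation vector about the tool's x, y, z in degrees, then the closure, from 0 (fully open) to 1 (shut). In form: [[[dx, dy, dz], [wx, wy, wz], fingers], ...]. A call has 1 to 12 rows; each row is the pose to reach, as a shift and turn from the pose commanded when the call began, along the tool's axes at that moment; what a row does not reach only later rows make up. A row lasts 1/12 s, in which the tool goes at most 41.7 mm and 7.16 degrees, less where a joint would pass 70% of its speed; a pose out of reach is approached as far as the arm can. A call with a gripper value outside its range is refused whole. The fingers move at their own pace and stop on an object; the grip force is fixed at half the most. Time passes only in rows, so rows that repeat a pose let the fingers close. It gives the time, the measured TCP pose, the force and the opening at its end, in the units of the state.
- bot.read_state(): the state, without advancing time (a new reading comes with each control period).
- vision.capture(name): name is "side" or "top" or "wrist"; returns the picture (384x512x3 uint8, red, green, blue); there is no depth.
- vision.camera_info(name): a dict with "intrinsics" (3x3 intrinsics, pixels), "camera_from_world" (4x4, takes a point from world to camera coordinates); the wrist camera has in their place "mount" (4x4, takes a point from camera to tool coordinates, whose origin is the TCP and whose axes are the flange's). Camera axes: x right, y up, looking along -z (the intrinsics and any distortion apply to the point x, -y, -z); pixel columns grow to the right and rows downward; lengths in m; the calibration is good to about 2 mm. A picture is of the moment at which its call begins: read the wrist's pose just before it. camera_info takes no time and is no camera call.
- bot.hand_in(): hands the job in, once; it reports no verdict.
The state is a dict: "time_s": time; "joint_positions": joint angles; "qvel": joint speeds; "tau": joint torques, N m; "position": TCP position; "tcp_rot": TCP orientation; "force": force on the tool from outside, world axes, zero at the start; "moment": the same for the moment, N m; "opening": opening from 0.0 (shut) to 1.0 (fully open).
Only numpy, scipy, OpenCV 4.12 (cv2) and the standard library are available. Lean on these libraries where they do the work, as an engineer would, in place of code of your own. Each camera call takes 0.05 s, during which the arm holds its last target. There are 200 camera calls.

## Task

Count off the gaps of the small divider rack: starting at the end with the tall ball-topped post, run a fingertip along the top of the rail over the first and second gaps to the third, and stop there without touching the rail over the fourth. Then push the furniture foot that stands out in front of the rack along the shelf into that third gap, upright and fully home against the back stop. Only push it, never lift it, and leave the other foot, the drawer knob, the hinge and the dustpan set where they are.

Things in the scene. Friction and masses are not known exactly. Their poses are not given: they have to be found in the camera images.
- rack: Fixed wooden divider rack. Origin on the shelf (z = 0), mid-row; y runs along the row, x points into the gaps (their open mouths face the robot, up to 0.12 rad askew). Five ribs, 6 mm thick, 40 mm high, at y = -136, -68, 0, 68, 136 mm, from x = -10 mm (mouth) to 29 mm, leave four gaps 62 mm wide centred at y = -102, -34, 34, 102 mm. The gaps have no floor: the smooth shelf runs on into them.
- back_stop (a point): Middle of the top edge of the front face of the rack's back stop, a fixed wall 18 mm high across the back of all gaps, at rack x = 25 mm, y = 0. A foot that is fully home touches it: its axis is then at rack x = 2 mm and it still sticks out 11 mm in front of the ribs.
- rail: Straight dark steel rail along the tops of the ribs, fixed and rigid: 278 mm long (along y), 14 mm wide (x), 6 mm thick. Origin at the middle of its underside, 40 mm above the shelf and at x = 15 mm of the rack; axes as the rack. Its flat top is 46 mm above the shelf.
- tall_post: Fixed round dark steel post, 14 mm thick, with a 24 mm ball on top, 72 mm high in all, at one end of the rack; which end varies. Counting starts here. Origin on the shelf on its axis, at rack y = +146 or -146 mm, x = 15 mm; axes parallel to the rack's. Along the row, the centres of the first to fourth gap are 44, 112, 180 and 248 mm from it.
- short_post: Fixed plain round dark steel post, 14 mm thick, 46 mm high (level with the rail), at the opposite end of the rack from the tall one. Origin on the shelf on its axis.
- foot: The loose black plastic furniture foot to be pushed, standing alone in front of the rack towards the robot, stud up. Round, 46 mm in diameter from the shelf up to 20 mm, tapering to 32 mm across at 30 mm height, with a 7 mm stud on top (37 mm in all); about 50 to 100 g, slides with less than 1 N. Origin at the centre of its underside, z axis up.
- other_foot: A second, identical black furniture foot, already standing in one end gap (the first or the fourth). To be left alone. Origin at the centre of its underside.
- drawer_knob: Loose white ceramic drawer knob, 36 mm across and 32 mm high, standing in the other end gap. To be left alone. Origin at the centre of its underside.
- hinge: Loose chrome door hinge lying open and flat, 64 x 80 mm, 8 mm high, to the right of the work (-y). To be left alone. Origin at the centre of its underside.
- dustpan: Loose blue plastic dustpan with its brush clipped in, pan 170 x 200 mm, handle towards its +x to 215 mm from the origin, 65 mm high, to the left of the work (+y). To be left alone. Origin at the centre of the pan's underside.
Things that resemble listed ones, but are neither listed nor needed, are in the scene too. What is shaped like the foot but purple is not meant.

How it is judged:
By the outcome, as a careful person would: the job done as asked, in the order asked, and still so for the second after the job is handed in, with the robot touching nothing.
It also fails if it takes over 64 s, if anything falls off the work surface, if the arm or the gripper's body presses on something with over 40 N, if the wrist force passes 120 N, or if a joint passes its speed limit or range.

## Working session

There is one attempt and no reset: what is moved stays moved. The work goes in short steps, Python scripts to look and compute and a shell command to move; the robot and the scene stay as the last step left them, time stands still between calls to the robot, and variables do not carry over. Pictures are saved under pics/ and viewed, about 8 in all and at most 12, crops included, and the job is handed in when it is done.

```bash
mkdir -p pics; cat > h.py <<'E'
import numpy as np,cv2
from rig import bot,vision
def ray(name,u,v,z,state=None):
    ci=vision.camera_info(name);K=np.array(ci["intrinsics"])
    if name=="wrist":
        s=state or bot.read_state();T=np.eye(4);T[:3,:3]=s["tcp_rot"];T[:3,3]=s["position"];W=T@np.array(ci["mount"])
    else: W=np.linalg.inv(np.array(ci["camera_from_world"]))
    d=np.linalg.inv(K)@[u,v,1];d=W[:3,:3]@(d*[1,-1,-1]);o=W[:3,3]
    return o+d*(z-o[2])/d[2]
def proj(name,p):
    ci=vision.camera_info(name);K=np.array(ci["intrinsics"])
    c=np.array(ci["camera_from_world"])@np.r_[p,1];q=K@(c[:3]*[1,-1,-1]);return q[:2]/q[2]
E
python3 - <<'E'
from h import *
for n in("top","side"):
    im=vision.capture(n);cv2.imwrite(f"pics/{n}0.png",cv2.resize(im[...,::-1],(800,600),interpolation=cv2.INTER_CUBIC))
    print({k:np.round(v,3).tolist() if not isinstance(v,str) else v for k,v in vision.camera_info(n).items()})
print(bot.read_state()["tcp_rot"],bot.grip_depth,bot.read_state()["force"])
E
```

```text
{'intrinsics': [[486.958, 0.0, 251.798], [0.0, 486.958, 191.834], [0.0, 0.0, 1.0]], 'camera_from_world': [[0.012, -1.0, 0.007, 0.043], [0.998, 0.012, 0.054, -0.558], [-0.054, 0.007, 0.999, -1.365], [0.0, 0.0, 0.0, 1.0]]}
{'intrinsics': [[389.724, 0.0, 254.108], [0.0, 389.724, 192.006], [0.0, 0.0, 1.0]], 'camera_from_world': [[-0.875, -0.484, -0.01, 0.502], [0.266, -0.497, 0.826, -0.191], [-0.405, 0.72, 0.563, -0.807], [0.0, 0.0, 0.0, 1.0]]}
[[ 9.15989775e-01  4.01201310e-01 -4.91157278e-04]
 [ 4.01201488e-01 -9.15987846e-01  1.90575222e-03]
 [ 3.14696189e-04 -1.94270257e-03 -9.99998063e-01]] -0.0187 [ 0.32993347  0.20831648 -0.03415873]
```

View pics/top0.png

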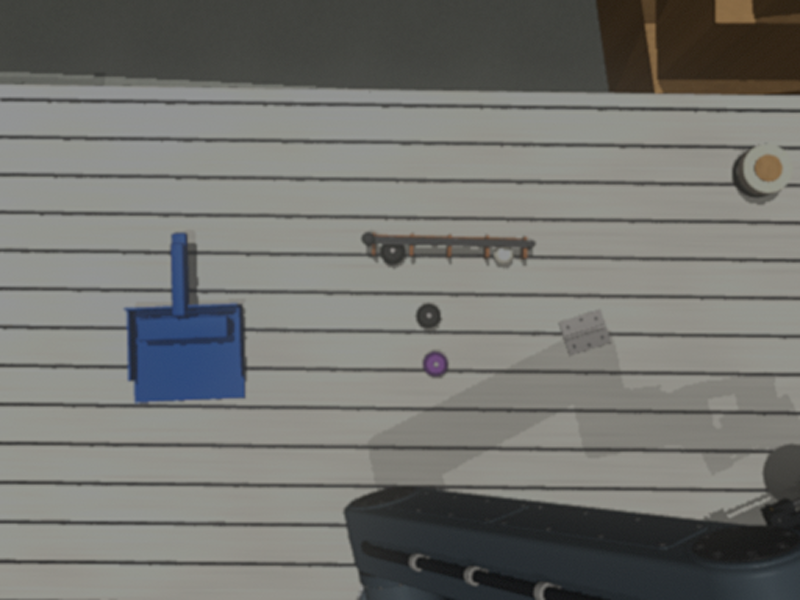

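View pics/side0.png

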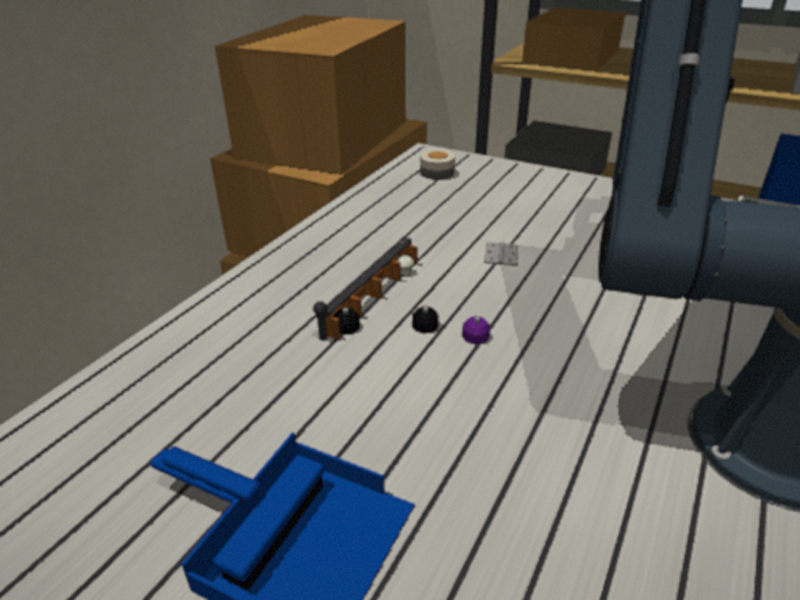

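The top view shows the tall ball post at the left (+y) end of the rack (369,239) and the short post at (531,244). The black foot is at (428,316) and the purple decoy just behind it at (435,364). The other foot is in gap 1, the knob in gap 4, and gap 3 lies between the ribs at 450 and 488. The side view agrees.

```bash
python3 - <<'E'
from h import *
s=1.5625
for n,u,v,z in(("tall",369,239,.06),("short",531,244,.046),("foot",428,316,.03),("purple",435,364,.03),("other",393,253,.03),("knob",503,256,.025),("hinge",584,333,.008),("ribmid",450,248,.04)):
    print(n,ray("top",u/s,v/s,z).round(3))
ci=vision.camera_info("wrist");print(np.round(ci["mount"],3),np.round(ci["intrinsics"],1))
E
```

```text
tall [0.662 0.094 0.06 ]
short [ 0.659 -0.194  0.046]
foot [ 0.528 -0.012  0.03 ]
purple [ 0.443 -0.026  0.03 ]
other [0.641 0.052 0.03 ]
knob [ 0.639 -0.147  0.025]
hinge [ 0.502 -0.298  0.008]
ribmid [ 0.65 -0.05  0.04]
[[-0.001  0.955  0.296  0.082]
 [ 1.     0.001  0.     0.   ]
 [-0.     0.296 -0.955 -0.163]
 [ 0.     0.     0.     1.   ]] [[311.4   0.  258.2]
 [  0.  311.4 185.3]
 [  0.    0.    1. ]]
```

```bash
cat >> h.py <<'E'
from scipy.spatial.transform import Rotation as Ro
def go(p,yaw=0):  # yaw deg of tool x about world z
    s=bot.read_state();R=np.array(s["tcp_rot"])
    c,n=np.cos(np.radians(yaw)),np.sin(np.radians(yaw))
    G=np.array([[c,n,0],[n,-c,0],[0,0,-1.]])
    print("t",round(s["time_s"],2),"p",np.round(s["position"],4),"F",np.round(s["force"],1),"shift",np.round(R.T@(np.array(p)-s["position"])*1000,1),"turn",np.round(Ro.from_matrix(R.T@G).as_rotvec(degrees=True),2))
E
python3 -c "
from h import *
go([.53,-.05,.25])"
python3 -m jog '[[[463,-366,-27],[0,0,23.6],1],[[463,-366,-27],[0,0,23.6],1],[[463,-366,-27],[0,0,23.6],1],[[463,-366,-27],[0,0,23.6],1],[[463,-366,-27],[0,0,23.6],1],[[463,-366,-27],[0,0,23.6],1],[[463,-366,-27],[0,0,23.6],1],[[463,-366,-27],[0,0,23.6],1],[[463,-366,-27],[0,0,23.6],1],[[463,-366,-27],[0,0,23.6],1],[[463,-366,-27],[0,0,23.6],1],[[463,-366,-27],[0,0,23.6],1]]'
python3 -c "
from h import *
go([.53,-.05,.25])"
```

```text
t 0.1 p [ 0.2506 -0.5718  0.2217] F [ 0.3  0.2 -0. ] shift [ 465.3 -365.9  -27.5] turn [-1.100e-01  1.000e-02  2.365e+01]
time_s: 1.1
position: [0.4857, -0.1294, 0.2453]
tcp_rot: [[1.0, 0.001, -0.001], [0.001, -1.0, 0.0], [-0.001, -0.0, -1.0]]
force: [0.8, -0.5, 0.1]
opening: 0.174
t 1.1 p [ 0.4857 -0.1294  0.2453] F [ 0.8 -0.5  0.1] shift [ 44.3 -79.4  -4.7] turn [-0.01  0.03  0.05]
```

```bash

python3 -m jog '[[[40,-76,-4],[0,0,0],1],[[40,-76,-4],[0,0,0],1],[[40,-76,-4],[0,0,0],1],[[40,-76,-4],[0,0,0],1],[[40,-76,-4],[0,0,0],1]]'
python3 - <<'E'
from h import *
import pickle
s=bot.read_state();im=vision.capture("wrist");pickle.dump((s,im),open("w1.pkl","wb"))
print(s["position"],np.round(s["tcp_rot"],4).tolist(),s["force"],s["opening"])
cv2.imwrite("pics/w1.png",cv2.resize(im[...,::-1],(800,600),interpolation=cv2.INTER_CUBIC))
E
```

```text
time_s: 1.52
position: [0.5248, -0.0554, 0.249]
tcp_rot: [[1.0, 0.002, -0.001], [0.002, -1.0, -0.0], [-0.001, 0.0, -1.0]]
force: [-0.3, -0.6, -0.1]
opening: 0.005
[ 0.52484566 -0.05541258  0.24896134] [[1.0, 0.0022, -0.0013], [0.0022, -1.0, -0.0003], [-0.0013, 0.0003, -1.0]] [-0.30635074 -0.57662542 -0.06660457] 0.00540993448535618
```

View pics/w1.png

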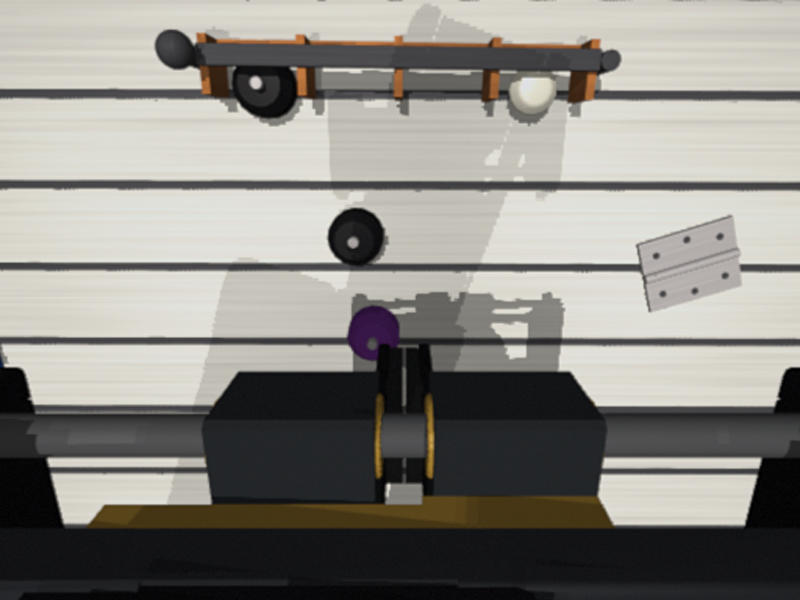

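The wrist view shows the ball at (174,49), the rail centre line from (205,55) to (601,60), and the short post at (611,60). The foot's stud is at (353,242), and the purple foot stands behind it at (373,333). Ribs are at about x = 303, 398 and 494 px.

```bash
python3 - <<'E'
from h import *
import pickle
s,im=pickle.load(open("w1.pkl","rb"));k=1.5625
P={}
for n,u,v,z in(("ball",174,49,.06),("railL",203,55,.046),("railR",601,60,.046),("short",612,60,.046),("stud",353,242,.037),("purp",372,343,.037),("r0front",398,97,.01),("hingeL",637,245,.008),("rib0far",398,38,.04)):
    P[n]=ray("wrist",u/k,v/k,z,s);print(n,P[n].round(4))
d=P["railL"]-P["railR"];print(np.linalg.norm(d),np.degrees(np.arctan2(-d[0],d[1])))
e=cv2.resize(im[10:90,85:410,::-1],None,fx=2.46,fy=2.46*2,interpolation=cv2.INTER_CUBIC)
cv2.imwrite("pics/crop.png",e)
E
```

```text
ball [0.6627 0.0948 0.06  ]
railL [0.6612 0.0814 0.046 ]
railR [ 0.6583 -0.1913  0.046 ]
short [ 0.6583 -0.1988  0.046 ]
stud [ 0.5294 -0.0163  0.037 ]
purp [ 0.4437 -0.0296  0.037 ]
r0front [ 0.6372 -0.0515  0.01  ]
hingeL [ 0.521  -0.2531  0.008 ]
rib0far [ 0.6729 -0.0519  0.04  ]
0.2727218022848575 -0.6036778252156753
```

View pics/crop.png

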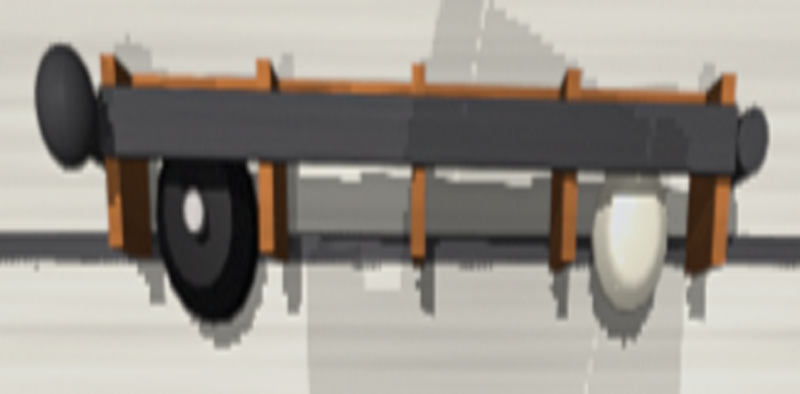

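```bash

python3 -m jog '[[[135,-110,150],[0,0,0],1],[[135,-110,150],[0,0,0],1],[[135,-110,150],[0,0,0],1],[[135,-110,150],[0,0,0],1],[[135,-110,150],[0,0,0],1],[[135,-110,150],[0,0,0],1],[[135,-110,185],[0,0,0],1],[[135,-110,185],[0,0,0],1],[[135,-110,190],[0,0,0],1],[[135,-110,190],[0,0,0],1]]'
python3 -m jog '[[[0,0,4],[0,0,0],1],[[0,0,8],[0,0,0],1],[[0,0,10],[0,0,0],1],[[0,0,11],[0,0,0],1],[[0,0,11],[0,0,0],1]]'
python3 -c "
from h import *
go([.66,.055,.046])"
```

```text
time_s: 2.4
position: [0.6596, 0.0528, 0.0594]
tcp_rot: [[1.0, -0.001, -0.001], [-0.001, -1.0, -0.0], [-0.001, 0.0, -1.0]]
force: [0.1, -0.2, 0.5]
opening: 0.004
time_s: 2.82
position: [0.6603, 0.0545, 0.0488]
tcp_rot: [[1.0, 0.001, 0.0], [0.001, -1.0, -0.0], [0.0, 0.0, -1.0]]
force: [-0.7, -0.2, 0.6]
opening: 0.002
t 2.82 p [0.6603 0.0545 0.0488] F [-0.7 -0.2  0.6] shift [-0.3 -0.5  2.8] turn [ 0.   -0.03  0.05]
```

```bash

for i in 1 2 ; do python3 -m jog '[[[0,0,0.7],[0,0,0],1],[[0,0,1],[0,0,0],1],[[0,0,1],[0,0,0],1]]' | grep -E "posi|force"; done
python3 -m jog '[[[0,0,0.5],[0,0,0],1],[[0,0,0.5],[0,0,0],1]]'
```

```text
position: [0.6603, 0.0547, 0.0475]
force: [0.3, 0.7, 0.5]
position: [0.6603, 0.0547, 0.0465]
force: [0.1, -0.5, 1.2]
time_s: 3.48
position: [0.6603, 0.0547, 0.0465]
tcp_rot: [[1.0, 0.001, 0.0], [0.001, -1.0, 0.0], [0.0, -0.0, -1.0]]
force: [-0.4, -0.1, 4.5]
opening: 0.007
```

```bash

python3 -m jog '[[[0,0,0.4],[0,0,0],1],[[0,6,0.4],[0,0,0],1],[[0,14,0.4],[0,0,0],1],[[0,22,0.4],[0,0,0],1],[[0,30,0.4],[0,0,0],1],[[0,38,0.4],[0,0,0],1],[[0,46,0.4],[0,0,0],1]]'
python3 -m jog '[[[0,8,0],[0,0,0],1],[[0,16,0],[0,0,0],1],[[0,24,0],[0,0,0],1],[[-1,32,0],[0,0,0],1],[[-1,40,0],[0,0,0],1],[[-1,48,0],[0,0,0],1]]'
```

```text
time_s: 4.07
position: [0.6612, 0.0094, 0.0464]
tcp_rot: [[1.0, 0.0, 0.002], [0.0, -1.0, 0.002], [0.002, -0.002, -1.0]]
force: [-0.3, 4.1, 5.7]
opening: 0.004
time_s: 4.57
position: [0.6602, -0.0386, 0.0465]
tcp_rot: [[1.0, 0.0, 0.002], [0.0, -1.0, 0.002], [0.002, -0.002, -1.0]]
force: [0.4, 4.5, 5.2]
opening: 0.005
```

```bash

python3 -m jog '[[[0,8,0],[0,0,0],1],[[0,16,0],[0,0,0],1],[[0,24,0],[0,0,0],1],[[0,32,0],[0,0,0],1],[[0,40,0],[0,0,0],1],[[0,46,0],[0,0,0],1],[[0,46,0],[0,0,0],1]]'
python3 -m jog '[[[0,0,-20],[0,0,0],1],[[0,0,-50],[0,0,0],1],[[0,0,-80],[0,0,0],1],[[0,0,-80],[0,0,0],1]]'
python3 -c "
from h import *
go([.48,.06,.12])"
```

```text
time_s: 5.15
position: [0.6602, -0.086, 0.0465]
tcp_rot: [[1.0, -0.0, 0.002], [-0.0, -1.0, 0.0], [0.002, -0.0, -1.0]]
force: [-0.3, 0.1, 6.2]
opening: 0.006
time_s: 5.48
position: [0.6635, -0.0869, 0.1315]
tcp_rot: [[1.0, 0.001, 0.011], [0.001, -1.0, -0.004], [0.011, 0.004, -1.0]]
force: [0.6, -1.5, -0.0]
opening: 0.006
t 5.48 p [ 0.6635 -0.0869  0.1315] F [ 0.6 -1.5 -0. ] shift [-183.5 -147.1    8.9] turn [ 0.22 -0.65  0.05]
```

```bash

python3 -m jog '[[[-163,-106,0],[0,0,50],0.68],[[-163,-106,0],[0,0,50],0.68],[[-163,-106,0],[0,0,50],0.68],[[-163,-106,0],[0,0,50],0.68],[[-163,-106,0],[0,0,50],0.68],[[-163,-106,0],[0,0,50],0.68],[[-163,-106,0],[0,0,50],0.68],[[-163,-106,0],[0,0,50],0.68],[[-163,-106,0],[0,0,50],0.68],[[-163,-106,0],[0,0,50],0.68]]'
python3 - <<'E'
from h import *
go([.5,.0195,.01],-50)
s=bot.read_state();im=vision.capture("wrist")
cv2.imwrite("pics/w2.png",cv2.resize(im[...,::-1],(800,600),interpolation=cv2.INTER_CUBIC))
import pickle;pickle.dump((s,im),open("w2.pkl","wb"))
E
```

```text
time_s: 6.32
position: [0.4966, 0.0201, 0.1253]
tcp_rot: [[0.645, -0.764, 0.0], [-0.764, -0.645, -0.0], [0.0, -0.0, -1.0]]
force: [0.4, -0.7, -0.5]
opening: 0.322
t 6.32 p [0.4966 0.0201 0.1253] F [ 0.4 -0.7 -0.5] shift [  2.6  -2.2 115.3] turn [-0.   -0.01  0.18]
```

View pics/w2.png

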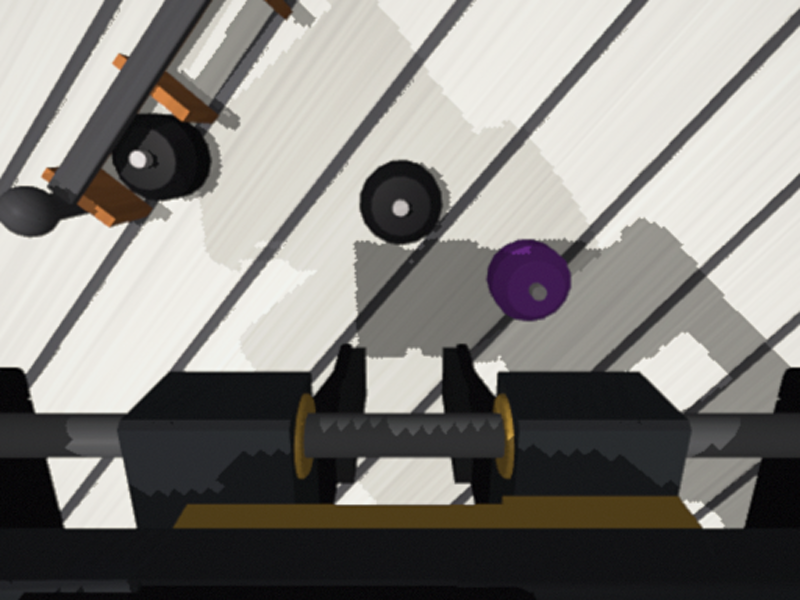

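The foot's stud is at (401,208), nearly centred ahead of the fingers, whose tips are at x ≈ 352 and 458. The purple foot at (530,280) is clear of the fingers to the right.

```bash
python3 - <<'E'
from h import *
import pickle
s,im=pickle.load(open("w2.pkl","rb"));k=1.5625
for u,v,z in((401,208,.037),(538,291,.037)):
  f=ray("wrist",u/k,v/k,z,s);print(f,np.array(s["tcp_rot"]).T@(f-s["position"]))
E
```

```text
[ 0.52874543 -0.01585703  0.037     ] [ 0.04820509 -0.00131901  0.088315  ]
[ 0.44340705 -0.02936352  0.037     ] [0.00345956 0.07259243 0.08830384]
```

```bash

python3 -m jog '[[[0,-1,40],[0,0,0],0.68],[[0,-1,80],[0,0,0],0.68],[[0,-1,105],[0,0,0],0.68],[[0,-1,114],[0,0,0],0.68],[[0,-1,114],[0,0,0],0.68],[[0,-1,114],[0,0,0],0.68]]'
python3 -m jog '[[[5,0,0],[0,0,0],0.68],[[10,0,0],[0,0,0],0.68],[[14,0,0],[0,0,0],0.68],[[18,0,0],[0,0,0],0.68],[[22,0,0],[0,0,0],0.68],[[27,0,0],[0,0,0],0.68],[[32,0,0],[0,0,0],0.68],[[37,0,0],[0,0,0],0.68],[[42,0,0],[0,0,0],0.68],[[47,0,0],[0,0,0],0.68],[[52,0,0],[0,0,0],0.68],[[57,0,0],[0,0,0],0.68]]'
python3 -m jog '[[[5,0,0],[0,0,0],0.68],[[10,0,0],[0,0,0],0.68],[[15,0,0],[0,0,0],0.68],[[20,0,0],[0,0,0],0.68],[[25,0,0],[0,0,0],0.68],[[30,0,0],[0,0,0],0.68],[[34,0,0],[0,0,0],0.68],[[38,0,0],[0,0,0],0.68],[[41,0,0],[0,0,0],0.68],[[43,0,0],[0,0,0],0.68],[[44,0,0],[0,0,0],0.68],[[44,0,0],[0,0,0],0.68]]'
python3 - <<'E'
from h import *
go([.5,.0195,.01],-50)
s=bot.read_state();im=vision.capture("wrist")
cv2.imwrite("pics/w3.png",cv2.resize(im[...,::-1],(800,600),interpolation=cv2.INTER_CUBIC))
import pickle;pickle.dump((s,im),open("w3.pkl","wb"))
E
```

```text
time_s: 6.87
position: [0.4974, 0.0209, 0.0116]
tcp_rot: [[0.644, -0.765, -0.0], [-0.765, -0.644, 0.0], [-0.0, 0.0, -1.0]]
force: [0.5, 0.3, 0.9]
opening: 0.319
time_s: 7.87
position: [0.5339, -0.0229, 0.0114]
tcp_rot: [[0.643, -0.765, -0.0], [-0.765, -0.643, 0.0], [-0.0, 0.0, -1.0]]
force: [-1.2, 2.4, 1.4]
opening: 0.323
time_s: 8.87
position: [0.5623, -0.0564, 0.0115]
tcp_rot: [[0.643, -0.765, 0.0], [-0.765, -0.643, -0.0], [0.0, -0.0, -1.0]]
force: [-0.5, 0.2, -0.4]
opening: 0.323
t 8.87 p [ 0.5623 -0.0564  0.0115] F [-0.5  0.2 -0.4] shift [-98.2  -1.2   1.5] turn [-0.01 -0.02  0.05]
```

View pics/w3.png

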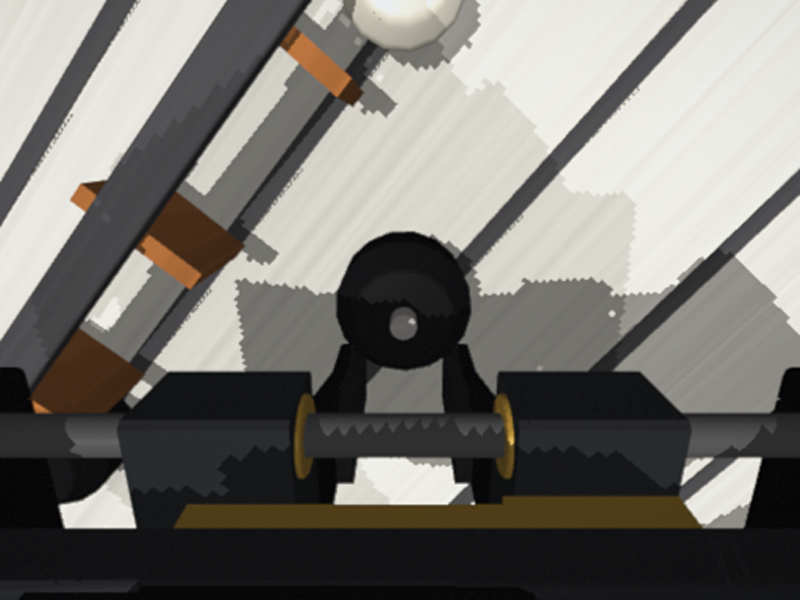

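The foot is nested evenly between the two fingertips, stud at (404,322). The middle rib's mouth end is near (198,280) and the gap 3/4 rib's is near (352,100). I'll measure from these.

```bash
python3 - <<'E'
from h import *
import pickle
s,im=pickle.load(open("w3.pkl","rb"));k=1.5625
for u,v,z in((404,322,.037),(198,280,.04),(352,98,.04),(242,245,0)):
  f=ray("wrist",u/k,v/k,z,s);print(f,np.array(s["tcp_rot"]).T@(f-s["position"]))
E
```

```text
[ 0.58108691 -0.07890494  0.037     ] [ 2.93132384e-02  6.04610034e-05 -2.54948719e-02]
[ 0.63540614 -0.05168181  0.04      ] [ 0.0434269  -0.05903754 -0.02847957]
[ 0.63167974 -0.11839456  0.04      ] [ 0.09209717 -0.01325893 -0.02846761]
[ 0.63646163 -0.05312157  0.        ] [ 0.0451922  -0.05891256  0.01152112]
```

```bash

python3 -m jog '[[[4,0,0],[0,0,0],0.68],[[7,0,0],[0,0,0],0.68],[[9,0,0],[0,0,0],0.68],[[9,0,0],[0,0,0],0.68],[[4,0,0],[0,0,0],0.68],[[-8,0,0],[0,0,0],0.68],[[-20,0,0],[0,0,0],0.68],[[-24,0,0],[0,0,0],0.68],[[-24,0,-40],[0,0,0],0.68],[[-24,0,-70],[0,0,0],0.68],[[-24,0,-70],[0,0,0],0.68]]'
python3 -c "
from h import *
go([.537,-.0858,.08],-.6)"
```

```text
time_s: 9.83
position: [0.5494, -0.0377, 0.0857]
tcp_rot: [[0.644, -0.765, 0.008], [-0.765, -0.645, -0.002], [0.007, -0.005, -1.0]]
force: [-0.1, 1.1, 0.3]
opening: 0.321
t 9.83 p [ 0.5494 -0.0377  0.0857] F [-0.1  1.1  0.3] shift [28.8 40.5  5.7] turn [ -0.09  -0.5  -49.27]
```

```bash

python3 -m jog '[[[21,38,0],[0,0,-49.4],0.68],[[21,38,0],[0,0,-49.4],0.68],[[21,38,0],[0,0,-49.4],0.68],[[21,38,0],[0,0,-49.4],0.68],[[21,38,0],[0,0,-49.4],0.68],[[21,38,0],[0,0,-49.4],0.68],[[21,38,0],[0,0,-49.4],0.68],[[21,38,0],[0,0,-49.4],0.68],[[21,38,0],[0,0,-49.4],0.68]]'
python3 - <<'E'
from h import *
go([.537,-.0858,.01],-.6)
s=bot.read_state();im=vision.capture("wrist")
cv2.imwrite("pics/w4.png",cv2.resize(im[...,::-1],(800,600),interpolation=cv2.INTER_CUBIC))
import pickle;pickle.dump((s,im),open("w4.pkl","wb"))
E
```

```text
time_s: 10.58
position: [0.5304, -0.0778, 0.0813]
tcp_rot: [[1.0, -0.012, -0.001], [-0.012, -1.0, 0.0], [-0.001, -0.0, -1.0]]
force: [-0.7, 0.4, 0.3]
opening: 0.318
t 10.58 p [ 0.5304 -0.0778  0.0813] F [-0.7  0.4  0.3] shift [ 6.7  8.  71.3] turn [-0.01  0.04 -0.1 ]
```

View pics/w4.png

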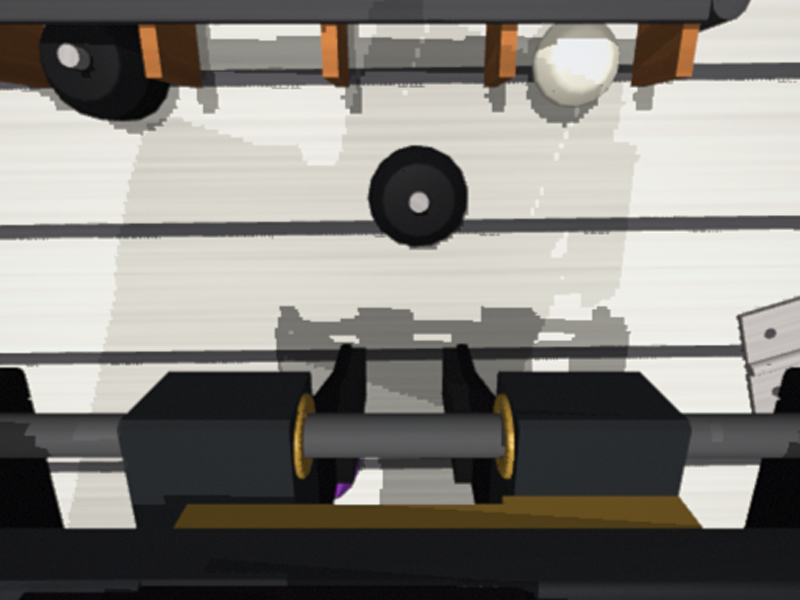

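The foot is standing in front of gap 3, stud at (419,203). The mouth ends of the two ribs are at (334,77) and (507,77) on top.

```bash
python3 - <<'E'
from h import *
import pickle
s,im=pickle.load(open("w4.pkl","rb"));k=1.5625
for u,v,z in((419,203,.037),(332,77,.04),(508,77,.04),(342,86,0),(496,85,0)):
  f=ray("wrist",u/k,v/k,z,s);print(f.round(4),(np.array(s["tcp_rot"]).T@(f-s["position"])).round(4))
E
```

```text
[ 0.5864 -0.0853  0.037 ] [0.056  0.0069 0.0442]
[ 0.6355 -0.0518  0.04  ] [ 0.1048 -0.0272  0.0412]
[ 0.6346 -0.1198  0.04  ] [0.1047 0.0408 0.0412]
[ 0.6361 -0.0509  0.    ] [ 0.1054 -0.0281  0.0812]
[ 0.6356 -0.1224 -0.    ] [0.1057 0.0434 0.0812]
```

```bash

python3 -m jog '[[[0,7.3,0],[0,0,0],0.68],[[0,7.3,30],[0,0,0],0.68],[[0,7.3,60],[0,0,0],0.68],[[0,7.3,70],[0,0,0],0.68],[[0,7.3,70],[0,0,0],0.68],[[0,7.3,70],[0,0,0],0.68]]'
python3 -m jog '[[[7,0,0],[0,0,0],0.68],[[14,0,0],[0,0,0],0.68],[[19,0,0],[0,0,0],0.68],[[23,0,0],[0,0,0],0.68],[[27,0,0],[0,0,0],0.68],[[31,0,0],[0,0,0],0.68],[[35,0,0],[0,0,0],0.68],[[39,0,0],[0,0,0],0.68],[[43,0,0],[0,0,0],0.68],[[46,0,0],[0,0,0],0.68],[[48,0,0],[0,0,0],0.68],[[48,0,0],[0,0,0],0.68]]'
python3 -m jog '[[[4,0,0],[0,0,0],0.68],[[8,0,0],[0,0,0],0.68],[[12,0,0],[0,0,0],0.68],[[16,0,0],[0,0,0],0.68],[[20,0,0],[0,0,0],0.68],[[24,0,0],[0,0,0],0.68],[[27,0,0],[0,0,0],0.68],[[29,0,0],[0,0,0],0.68],[[30,0,0],[0,0,0],0.68]]'
```

```text
time_s: 11.13
position: [0.5307, -0.0858, 0.0113]
tcp_rot: [[1.0, -0.01, -0.001], [-0.01, -1.0, 0.0], [-0.001, -0.0, -1.0]]
force: [-0.4, -0.7, 0.4]
opening: 0.318
time_s: 12.13
position: [0.5796, -0.0862, 0.0115]
tcp_rot: [[1.0, -0.01, 0.001], [-0.01, -1.0, -0.0], [0.001, 0.0, -1.0]]
force: [0.3, -0.3, 1.2]
opening: 0.317
time_s: 12.88
position: [0.6094, -0.0864, 0.0115]
tcp_rot: [[1.0, -0.01, 0.0], [-0.01, -1.0, -0.0], [0.0, 0.0, -1.0]]
force: [0.2, -0.3, -1.1]
opening: 0.319
```

Next I creep in small steps until the back stop resists.

```bash

python3 -m jog '[[[1.5,0,0],[0,0,0],0.68],[[3,0,0],[0,0,0],0.68],[[4,0,0],[0,0,0],0.68],[[5,0,0],[0,0,0],0.68],[[5,0,0],[0,0,0],0.68]]' | grep -E "pos|force"
python3 -m jog '[[[1,0,0],[0,0,0],0.68],[[2,0,0],[0,0,0],0.68],[[2,0,0],[0,0,0],0.68]]' | grep -E "pos|force"
python3 -m jog '[[[0.5,0,0],[0,0,0],0.68],[[1,0,0],[0,0,0],0.68],[[1,0,0],[0,0,0],0.68]]'| grep -E "pos|force"
```

```text
position: [0.6142, -0.0865, 0.0115]
force: [0.3, 0.2, 0.1]
position: [0.6162, -0.0865, 0.0116]
force: [-0.4, 0.4, 0.5]
position: [0.617, -0.0865, 0.0115]
force: [-0.1, 0.5, -1.0]
```

```bash

for i in 1 2; do python3 -m jog '[[[0.5,0,0],[0,0,0],0.68],[[1,0,0],[0,0,0],0.68],[[1,0,0],[0,0,0],0.68]]'| grep -E "pos|force"; done
```

```text
position: [0.6181, -0.0865, 0.0115]
force: [0.0, 1.0, -0.2]
position: [0.6191, -0.0865, 0.0115]
force: [0.6, -0.4, -0.3]
```

```bash

for i in 1; do python3 -m jog '[[[0.5,0,0],[0,0,0],0.68],[[1,0,0],[0,0,0],0.68],[[1,0,0],[0,0,0],0.68]]'| grep -E "pos|force"; done
python3 - <<'E'
from h import *
s=bot.read_state();im=vision.capture("wrist")
cv2.imwrite("pics/w5.png",cv2.resize(im[...,::-1],(800,600),interpolation=cv2.INTER_CUBIC))
import pickle;pickle.dump((s,im),open("w5.pkl","wb"))
E
```

```text
position: [0.6197, -0.0865, 0.0114]
force: [-1.8, -0.1, 0.3]
```

View pics/w5.png

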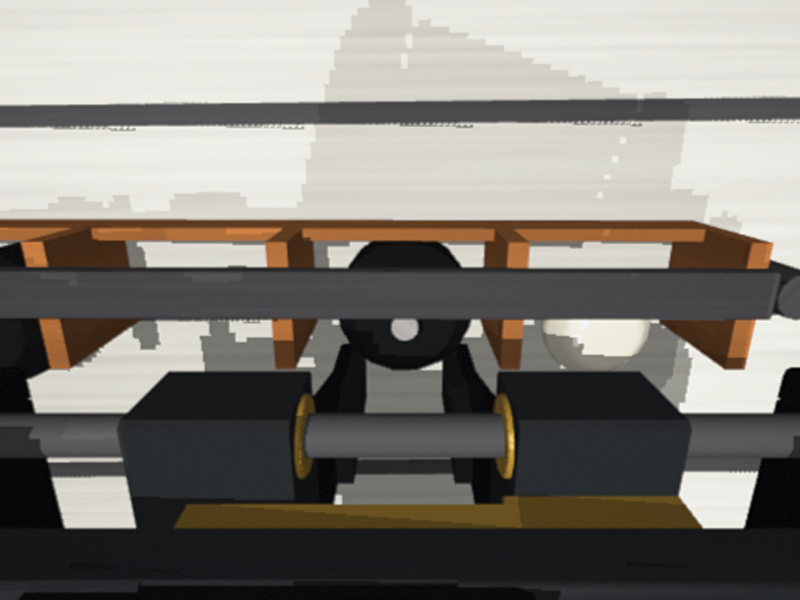

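The foot is in gap 3, with its far edge (405,240) reaching the back stop strip (y ≈ 240). Force is starting to build at −1.8 N, so I'll press a little more to confirm it is home.

```bash

python3 -m jog '[[[0.5,0,0],[0,0,0],0.68],[[0.5,0,0],[0,0,0],0.68]]'| grep -E "pos|force"
python3 -m jog '[[[0.4,0,0],[0,0,0],0.68],[[0.4,0,0],[0,0,0],0.68]]'| grep -E "pos|force"
```

```text
position: [0.6199, -0.0864, 0.0114]
force: [-2.0, -0.0, 0.5]
position: [0.62, -0.0864, 0.0114]
force: [-3.0, -1.1, 1.4]
```

The arm has stalled at 0.620 with rising force, so the foot is home. I'll back off straight, lift, and check.

```bash

python3 -m jog '[[[-2,0,0],[0,0,0],0.68],[[-6,0,0],[0,0,0],0.68],[[-15,0,0],[0,0,0],0.68],[[-30,0,0],[0,0,0],0.68],[[-40,0,0],[0,0,0],0.68],[[-40,0,0],[0,0,0],0.68],[[-40,0,-35],[0,0,0],0.68],[[-40,0,-70],[0,0,0],0.68],[[-60,0,-110],[0,0,0],0.68],[[-60,0,-140],[0,0,0],0.68],[[-60,0,-140],[0,0,0],0.68],[[-60,0,-140],[0,0,0],0.68]]'
python3 - <<'E'
from h import *
s=bot.read_state();im=vision.capture("wrist");t=vision.capture("top")
cv2.imwrite("pics/w6.png",cv2.resize(im[...,::-1],(800,600),interpolation=cv2.INTER_CUBIC))
import pickle;pickle.dump((s,im),open("w6.pkl","wb"))
E
```

```text
time_s: 15.93
position: [0.563, -0.0866, 0.1542]
tcp_rot: [[1.0, -0.01, 0.007], [-0.01, -1.0, -0.002], [0.007, 0.002, -1.0]]
force: [1.3, 0.5, -0.2]
opening: 0.324
```

View pics/w6.png

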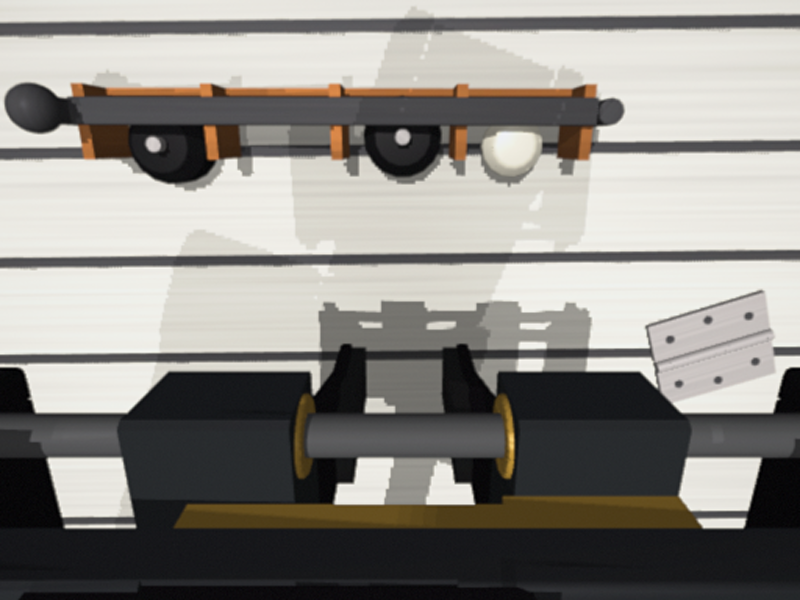

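The foot stands upright in gap 3, stud at (403,137). The other foot, the knob and the hinge are where they were. One numeric check remains, then I hand in.

```bash
python3 - <<'E'
from h import *
import pickle
s,im=pickle.load(open("w6.pkl","rb"));k=1.5625
for n,u,v,z in(("stud",403,137,.037),("railfront",403,124,.046),("railback",403,97,.046),("ribL",338,157,.04),("ribR",460,157,.04),("hingeL",646,326,.008)):
  print(n,ray("wrist",u/k,v/k,z,s).round(4))
E
python3 -m jog '[[[0,0,0],[0,0,0],0.68],[[0,0,0],[0,0,0],0.68],[[0,0,0],[0,0,0],0.68]]' | grep -E "time|pos|force"
```

```text
stud [ 0.6467 -0.0879  0.037 ]
railfront [ 0.6531 -0.0879  0.046 ]
railback [ 0.6665 -0.0881  0.046 ]
ribL [ 0.6365 -0.052   0.04  ]
ribR [ 0.6358 -0.1191  0.04  ]
hingeL [ 0.5224 -0.2519  0.008 ]
time_s: 16.28
position: [0.5603, -0.0857, 0.1501]
force: [0.7, 0.7, -0.0]
```

```bash
python3 -c "
from rig import bot
print(bot.hand_in())"
```

```text
the job is handed in; nothing more can be done
None
```

The black foot is pushed fully home in the third gap, and the job is handed in at about 16 s of the 64 s allowed.

- **Counting:** Counting from the ball post at the +y end, I slid the closed fingertips along the rail top from gap 1 over gap 2 to the centre of gap 3. Upward contact force read 5–6 N throughout. I lifted off there without touching the rail over gap 4.
- **Pushing:** I pushed the foot with two fingertips, first diagonally to in front of gap 3, then straight in until the arm stalled against the back stop at about 3 N. I never gripped or lifted it.

**Last checks:**
- The foot stands upright with its axis at about 1.9 mm in rack x, where 2 mm is fully home. It is about 2 mm off the gap's centre line.
- The arm is well clear and the wrist force reads about zero.
- The other foot, knob and hinge look unmoved in the last wrist picture.
- The dustpan and purple foot were outside that view, so I did not re-check them; the arm's path kept clear of both.

No check failed or disagreed.

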